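Shim the outrigger of a wire-bonding stage level for a long carrier

TASK

Get the bonding stage ready for the long carrier: take the pile of spacer discs apart and stack on the outrigger, wider disc underneath, the two whose total thickness comes nearest to bringing it up level with the stage, and leave the remaining disc in the middle of the parking pad of its own colour. Then lay the carrier right way up across the stage and the stacked spacers, in line with the two and with its middle midway between them, so that it rests on both and lies level. Never tip the carrier over on the way, and leave the spool of bonding wire where it is.

Things in the scene. Friction and masses are not known exactly. Their poses are not given: they have to be found in the camera images.
- spacer_small: blue anodised aluminium spacer disc, 46 mm diameter, 10 mm thick, loose; the top of the pile at the start. Origin: centre of its underside; z is up.
- spacer_medium: yellow anodised aluminium spacer disc, 56 mm diameter, 14 mm thick, loose; the middle of the pile at the start. Origin: centre of its underside; z is up.
- spacer_large: red anodised aluminium spacer disc, 66 mm diameter, 18 mm thick, loose; the bottom of the pile at the start, on a flat grey round mat 84 mm wide and 5 mm thick. Origin: centre of its underside; z is up.
- carrier: aluminium carrier boat with five white ceramic circuits in a row, 180 mm long (its x), 46 mm wide (its y), flat underside, side lips to 10 mm height; loose, 0.14 kg; grip it across its width at mid-length. At the start it lies on a low stand 16 mm high whose rest (28 mm wide, 150 mm long) is narrower than the carrier, on a foot plate 190 x 70 mm and 4 mm thick. Origin: centre of its underside.
- stage: round heated bonding stage, ivory shell 97 mm across, flat aluminium top 90 mm across; fixed, its height differs from day to day. Origin: centre of its flat top face; its x axis is level and points towards the outrigger.
- outrigger: round support pillar beside the stage on the same black board, flat aluminium top 72 mm across, fixed, 115 mm from the stage (centre to centre), its top 22 to 34 mm lower than the stage's. Origin: centre of its flat top face, where the spacers go; axes as the stage's.
- pad_small: flat round parking pad for the blue spacer: black rubber with a blue ring 7 mm wide round its edge, 84 mm diameter, fixed to the bench. Origin: centre of its underside; its top is 5 mm above that.
- pad_medium: flat round parking pad for the yellow spacer: black rubber with a yellow ring 7 mm wide round its edge, 84 mm diameter, fixed to the bench. Origin: centre of its underside; its top is 5 mm above that.
- pad_large: flat round parking pad for the red spacer: black rubber with a red ring 7 mm wide round its edge, 84 mm diameter, fixed to the bench. Origin: centre of its underside; its top is 5 mm above that.
- wire_spool: spool of bonding wire, black flanges 52 mm across, brass-coloured core, 34 mm tall, standing loose on the bench. Not to be disturbed. Origin: centre of its underside.
Not all that is in view belongs to the job. What is shaped like the spacer_medium but green, orange or turquoise is not meant.

How it is judged:
At the end, for the whole second after the job is handed in: Two spacers flat on the outrigger, wider one lower, the third on its own pad, all within 12 mm of centre; carrier rests on stage and upper spacer, midway within 15 mm along and 12 mm across, in line within 8.5 degrees, level within 1.6 degrees (the nearest pair gives 1.3 or better); all at rest (((horizontal distance between each of spacer_medium, spacer_small and outrigger below 0.012 m and z of spacer_medium in the frame of outrigger between -0.004 and 0.004 m and angle between each of spacer_medium, spacer_small, spacer_large's own z axis and vertical below 0.08 rad and z of spacer_small in the frame of outrigger between 0.01 and 0.018 m and horizontal distance between spacer_large and pad_large below 0.012 m and z of spacer_large in the frame of pad_large between 0.001 and 0.009 m and contact force between carrier and spacer_small above 0.1 N) or (horizontal distance between each of spacer_large, spacer_small and outrigger below 0.012 m and z of spacer_large in the frame of outrigger between -0.004 and 0.004 m and angle between each of spacer_large, spacer_small, spacer_medium's own z axis and vertical below 0.08 rad and z of spacer_small in the frame of outrigger between 0.014 and 0.022 m and horizontal distance between spacer_medium and pad_medium below 0.012 m and z of spacer_medium in the frame of pad_medium between 0.001 and 0.009 m and contact force between carrier and spacer_small above 0.1 N) or (horizontal distance between each of spacer_large, spacer_medium and outrigger below 0.012 m and z of spacer_large in the frame of outrigger between -0.004 and 0.004 m and angle between each of spacer_large, spacer_medium, spacer_small's own z axis and vertical below 0.08 rad and z of spacer_medium in the frame of outrigger between 0.014 and 0.022 m and horizontal distance between spacer_small and pad_small below 0.012 m and z of spacer_small in the frame of pad_small between 0.001 and 0.009 m and contact force between carrier and spacer_medium above 0.1 N)) and contact force between carrier and stage above 0.1 N and x of carrier in the frame of stage between 0.0425 and 0.0725 m and y of carrier in the frame of stage between -0.012 and 0.012 m and angle between the x axis of carrier and the x axis of stage, either way round below 0.15 rad and angle between carrier's own z axis and vertical below 0.0285 rad and linear speed of each of carrier, spacer_small, spacer_medium, spacer_large below 0.01 m/s); the robot touches nothing.
It fails at once if the carrier is tipped more than 30 degrees (angle between carrier's own z axis and vertical above 0.52 rad).
It fails at once if the wire spool is moved more than 15 mm (distance of wire_spool from where it was at the start of the episode above 0.015 m).
It also fails if it takes over 115 s, if anything falls off the work surface, if the arm or the gripper's body presses on something with over 40 N, if the wrist force passes 120 N, or if a joint passes its speed limit or range.

ROBOT

A 6-joint arm with a two-finger parallel gripper is mounted at the origin on the work surface. World frame = base frame: x ahead of the robot, y to its left, z up, the work surface at z = 0. Lengths are in m, angles in rad, forces in N, time in s.
With the tool pointing down it reaches from about 0.275 to 0.725 m from the base axis. Payload 15.9 kg.
Tool frame: the origin (TCP) lies at the centre of the arm's flange, where the gripper is bolted on; the fingertips stand 173 mm ahead of it and the grasp point (between the pads) lies 155 mm ahead of it (env.pinch_z is the distance from the TCP to the grasp point, in m); z points along the fingers, y is the line along which they close (so a half turn about z gives the same grasp; the last joint's range is limited). The gripper opens to 85 mm and grips with 20 to 120 N. Pads are 22 mm wide; open, the fingers measure 114 mm over their backs; the gripper's body (76 mm by 85 mm) begins 54 mm behind the grasp point. The pads swing forward as they close: fully open they stand 13 mm farther back than shut.
Start: joints at [-1.222, 0.213, -0.034, 1.323, 0, 1.571], TCP at [0.171, -0.47, 0.405] pointing down, gripper open.
Joint ranges: [-2.98, 2.98], [-0.74, 1.72], [-1.14, 1.35], [-2.1, 2.04], [-1.57, 1.44], [-3.14, 3.14]. Speed limits (rad/s): [1.89, 1.89, 2.39, 2.57, 3.14, 3.14].

INTERFACE

Orientations are given as a 3x3 rotation matrix whose columns are the frame's x, y, z axes.
In Python, from rig import env gives the robot as it stands.
- The arm moves only by the tool send_rows, never from a script. Its arguments are lists of equal length, an entry for each row: "delta_pos": the shift along the tool's x, y, z normalised to -1 to 1, where 1 is 4 cm, a list of three; "yaw": the turn about the tool's z normalised to -1 to 1, where 1 is 5 degrees; "fingers": the opening, from 0 (shut) to 1 (fully open). In form: {"delta_pos": [[dx, dy, dz], ...], "yaw": [yaw, ...], "fingers": [fingers, ...]}. A call has 1 to 20 rows; each row shifts and turns the commanded pose from where the row before left it, along the tool's axes as they then stand; what a row does not reach is not made up. A row lasts 1/12 s, in which the tool goes at most 41.7 mm and 7.16 degrees, less where a joint would pass 70% of its speed; a pose out of reach is approached as far as the arm can. A call with a number of a shift or a turn outside -1 to 1 is refused whole. A call with a gripper value outside its range is refused whole. The fingers move at their own pace and stop on an object; the grip force is fixed at half the most. Time passes only in rows, so rows that do not move let the fingers close. It gives the time, the measured TCP pose, the force, the opening and the grip force at its end, in the units of the state.
- env.get_obs(): the state, without advancing time (a new reading comes with each control period).
- env.snapshot(name): name is "scene" or "side" or "wrist"; returns (picture, depth): 384x512x3 uint8, red, green, blue; 384x512 float32, m along the optical axis (not along the pixel's ray), 0 where there is no reading.
- env.camera_info(name): a dict with "intrinsics" (3x3 intrinsics, pixels), "R" (3x3) and "t" (3): a world point X has camera coordinates R X + t. Camera axes: x right, y down, z forward; pixel columns grow to the right and rows downward; lengths in m; the calibration is good to about 2 mm. The wrist camera is an equidistant fisheye: a pixel r from the principal point sees the ray r / f radians off the axis. A picture is of the moment at which its call begins: read the wrist's pose just before it. camera_info takes no time and is no camera call; for the wrist camera it gives the pose at the moment of the call.
- env.hand_in(): hands the job in; it is judged then, once.
The state is a dict: "t": time; "qpos": joint angles; "dq": joint speeds; "joint_torque": joint torques, N m; "position": TCP position; "ee_rot": TCP orientation; "force": force on the tool from outside, world axes, zero at the start; "torque": the same for the moment, N m; "finger_gap": finger opening in m; "gripper_force": force on a finger pad.
Only numpy, scipy, OpenCV 4.12 (cv2) and the standard library are available. Lean on these libraries where they do the work, as an engineer would, in place of code of your own. Each camera call takes 0.05 s, during which the arm holds its last target. There are 200 camera calls.

## Working session

There is one attempt and no reset: what is moved stays moved. The work goes in short steps, Python scripts to look and compute and a tool call to move; the robot and the scene stay as the last step left them, time stands still between calls to the robot, and variables do not carry over. Pictures are saved under pics/ and viewed, at most 14 in all, crops included, and the job is handed in when it is done.

Besides the shell and the picture viewer there is one more tool, called after "Request:" as name(argument=value, ...) on one line, values as JSON. send_rows: Moves the arm, as the interface text tells. Scaled input: -1 to 1 covers 4 cm each way for a shift and 5 degrees each way for a turn. Its arguments: {"type":"object","properties":{"delta_pos":{"type":"array"},"yaw":{"type":"array"},"fingers":{"type":"array"}},"required":["delta_pos","yaw","fingers"]}

```bash
ls; mkdir -p pics
cat > h.py <<'E'
import numpy as np, cv2
from rig import env
def world(name, depth, info):
    K,R,t=info["intrinsics"],np.array(info["R"]),np.array(info["t"])
    v,u=np.mgrid[0:384,0:512]
    x=(u-K[0][2])/K[0][0]*depth; y=(v-K[1][2])/K[1][1]*depth
    P=np.stack([x,y,depth],-1)
    return (P-t)@R   # R^T (P - t)
E
python3 - <<'E'
from h import *
o=env.get_obs(); print(o["t"],o["position"],o["ee_rot"],o["finger_gap"],env.pinch_z)
for n in ("scene","side"):
    i=env.camera_info(n); p,d=env.snapshot(n)
    np.savez(n+"0.npz",p=p,d=d,W=world(n,d,i)); cv2.imwrite(f"pics/{n}0.png",p[:,:,::-1])
    print(n,i, -np.array(i["R"]).T@i["t"])
E
```

```text
pics
0.0 [ 0.17084992 -0.46978776  0.40423267] [[ 9.39778411e-01  3.41784149e-01 -3.65915901e-04]
 [ 3.41784344e-01 -9.39777925e-01  9.56089811e-04]
 [-1.71033438e-05 -1.02357689e-03 -9.99999476e-01]] 0.08539544821685763 0.1547
scene {'intrinsics': array([[369.79655349,   0.        , 253.64178673],
       [  0.        , 369.79655349, 186.50658408],
       [  0.        ,   0.        ,   1.        ]]), 'R': array([[-0.38897747,  0.9211772 ,  0.01136177],
       [ 0.67487055,  0.29332346, -0.67713447],
       [-0.62709351, -0.25572233, -0.73577158]]), 't': array([ 0.17585994, -0.28411153,  1.43424613])} [1.15955051 0.28810718 0.86089775]
side {'intrinsics': array([[406.59521747,   0.        , 253.15531075],
       [  0.        , 406.59521747, 192.48434936],
       [  0.        ,   0.        ,   1.        ]]), 'R': array([[-0.94741897, -0.31988256,  0.00851137],
       [-0.20669381,  0.59144149, -0.77940659],
       [ 0.24428459, -0.74018384, -0.62646063]]), 't': array([0.48871669, 0.14093151, 0.98733062])} [0.25095948 0.80378537 0.72420706]
```

View pics/scene0.png

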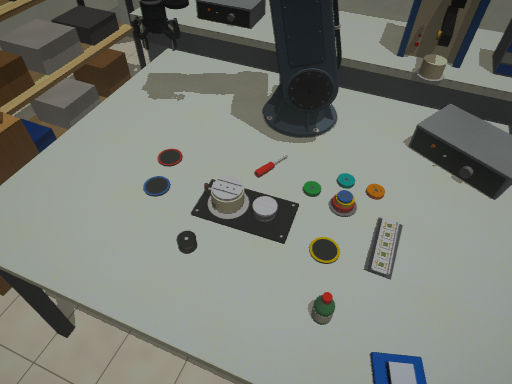

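View pics/side0.png

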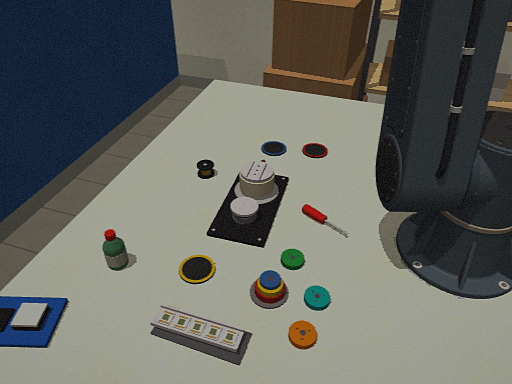

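The scene shows the pile at about (344,200), the carrier at (384,247), and the stage and outrigger at (228,195) and (264,208). The pads are yellow (324,249), red (170,157) and blue (157,186), and the spool is at (187,242). The side view agrees, so next I measure from depth.

```bash
cat > m.py <<'E'
from h import *
def circ(P):  # algebraic circle fit
    A=np.c_[2*P[:,:2],np.ones(len(P))]; b=(P[:,:2]**2).sum(1)
    s=np.linalg.lstsq(A,b,rcond=None)[0]; return s[:2],np.sqrt(s[2]+s[0]**2+s[1]**2)
def enc(P):
    c,r=cv2.minEnclosingCircle((P[:,:2]*1000).astype(np.float32)); return np.round(c,1),round(r,1)
def load(n):
    f=np.load(n+".npz"); return f["p"],f["d"],f["W"],cv2.cvtColor(f["p"],cv2.COLOR_RGB2HSV)
E
python3 - <<'E'
from m import *
boxes={"scene":dict(pile=(325,185,362,220),car=(360,212,410,280),ypad=(305,233,345,267),rpad=(155,145,186,168),bpad=(140,174,175,198),stage=(195,172,256,225),outr=(248,193,284,224),spool=(175,229,200,255)),
"side":dict(pile=(248,265,292,310),car=(148,303,256,362),ypad=(175,252,220,285),rpad=(300,141,330,160),bpad=(258,139,290,157),stage=(230,155,282,204),outr=(227,194,264,226),spool=(193,156,218,182))}
for n in boxes:
    p,d,W,H=load(n+"0")
    def col(h0,h1,s=110): return (H[...,0]>=h0)&(H[...,0]<=h1)&(H[...,1]>s)&(d>0)
    print(n,"table z",np.median(W[300:310,200:280,2]) )
    for k,(a,b,c,e) in boxes[n].items():
        m=np.zeros(d.shape,bool); m[b:e,a:c]=True
        if k=="pile":
            for nm,(h0,h1) in dict(blue=(100,125),yel=(18,35),red=(0,8)).items():
                Q=W[m&col(h0,h1)]; zt=np.percentile(Q[:,2],90); T=Q[Q[:,2]>zt-.004]
                print(k,nm,len(Q),"ztop %.4f"%zt,enc(T))
        elif k.endswith("pad"):
            h0,h1=dict(y=(18,35),r=(0,8),b=(100,125))[k[0]]
            Q=W[m&col(h0,h1)|(m&(H[...,2]<70)&(d>0))]; print(k,len(Q),"z %.4f"%np.median(Q[:,2]),enc(Q))
        else:
            Q=W[m&(d>0)]; hist,ed=np.histogram(Q[:,2],bins=np.arange(-.004,.14,.002)); 
            print(k,[(round(ed[i]*1000),hist[i]) for i in range(len(hist)) if hist[i]>6])
            if k in("stage","outr"):
                # top plane = top-most large band
                i=max(j for j in range(len(hist)) if hist[j]>40); z=ed[i]; T=Q[abs(Q[:,2]-z-.001)<.004]
                print("  top z %.4f"%np.median(T[:,2]),enc(T),T[:,:2].mean(0))
            if k=="car":
                T=Q[Q[:,2]>.016]; r=cv2.minAreaRect((T[:,:2]*1000).astype(np.float32)); print("  rect",r)
            if k=="spool": 
                T=Q[Q[:,2]>.030]; print("  ",enc(T))
for n in("scene","side"):
    p,_,_,_=load(n+"0"); a,b,c,e=(185,160,310,250) if n=="scene" else (190,140,300,250)
    cv2.imwrite(f"pics/{n}_st.png",cv2.resize(p[b:e,a:c,::-1],None,fx=5,fy=5,interpolation=cv2.INTER_CUBIC))
E
```

```text
scene table z 5.752648272753682e-05
pile blue 123 ztop 0.0494 (array([394.5, 265.5]), 22.3)
pile yel 93 ztop 0.0390 (array([392.9, 266.1]), 28.1)
pile red 114 ztop 0.0251 (array([394.4, 264.7]), 32.5)
car [(-4, np.int64(106)), (-2, np.int64(594)), (0, np.int64(879)), (2, np.int64(502)), (4, np.int64(234)), (6, np.int64(64)), (8, np.int64(7)), (16, np.int64(29)), (18, np.int64(115)), (20, np.int64(274)), (22, np.int64(299)), (24, np.int64(151)), (26, np.int64(101)), (28, np.int64(21))]
  rect ((498.1710205078125, 405.46551513671875), (183.2725067138672, 46.4680290222168), 0.35414713621139526)
ypad 629 z 0.0058 (array([568. , 259.8]), 43.5)
rpad 323 z 0.0048 (array([ 415.9, -323.5]), 43.1)
bpad 391 z 0.0049 (array([ 547. , -291.8]), 42.9)
stage [(-4, np.int64(121)), (-2, np.int64(343)), (0, np.int64(316)), (2, np.int64(76)), (4, np.int64(15)), (6, np.int64(20)), (8, np.int64(121)), (10, np.int64(436)), (12, np.int64(413)), (14, np.int64(218)), (16, np.int64(37)), (28, np.int64(14)), (30, np.int64(13)), (32, np.int64(14)), (34, np.int64(11)), (36, np.int64(17)), (38, np.int64(15)), (40,
[... 2549 characters left out ...]
p.int64(131)), (80, np.int64(297)), (82, np.int64(80))]
  top z 0.0810 (array([521.4, -52.4]), 47.0) [ 0.52333832 -0.0508513 ]
outr [(8, np.int64(99)), (10, np.int64(238)), (12, np.int64(186)), (14, np.int64(104)), (16, np.int64(31)), (18, np.int64(8)), (26, np.int64(12)), (28, np.int64(9)), (32, np.int64(13)), (42, np.int64(20)), (44, np.int64(19)), (46, np.int64(91)), (48, np.int64(238)), (50, np.int64(79))]
  top z 0.0490 (array([518.5,  64.6]), 36.9) [0.51799339 0.0642051 ]
spool [(-4, np.int64(106)), (-2, np.int64(189)), (0, np.int64(83)), (2, np.int64(49)), (4, np.int64(19)), (14, np.int64(7)), (30, np.int64(44)), (32, np.int64(74)), (34, np.int64(29))]
   (array([697.7, -93.2]), 27.8)
```

View pics/side_st.png

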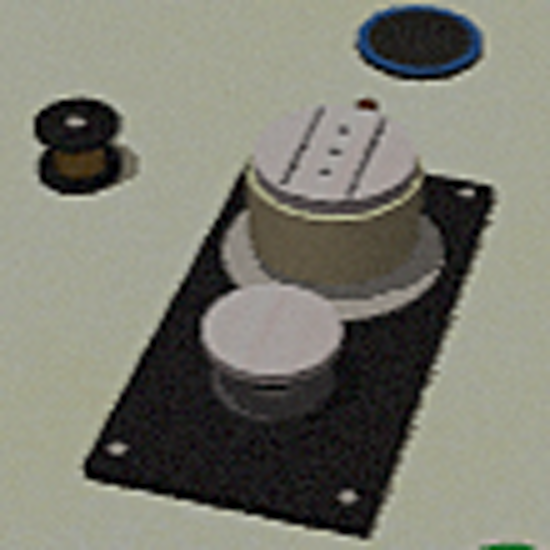

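The side crop shows the stage at about (335,170) and the outrigger at (272,330), both with clear tops. A height difference of 32.0 mm calls for red and yellow on the outrigger, with blue going to its pad. I check what is near the pile before choosing the jaw direction.

Run:
```python
from m import *
bx={"scene0":dict(green=(303,180,322,195),turq=(336,172,356,188),orange=(365,183,386,199)),"side0":dict(green=(278,248,306,270),turq=(303,284,332,311),orange=(286,320,318,350))}
for n in bx:
    p,d,W,H=load(n)
    for k,(a,b,c,e) in bx[n].items():
        m=np.zeros(d.shape,bool); m[b:e,a:c]=True
        Q=W[m&(H[...,1]>120)&(d>0)]; T=Q[Q[:,2]>.009]; print(n,k,enc(T),round(np.median(T[:,2]),4))
```

```text
scene0 green (array([366.9, 162.2]), 27.4) 0.0142
scene0 turq (array([292.3, 250. ]), 29.0) 0.0141
scene0 orange (array([300.8, 345.4]), 28.9) 0.0141
side0 green (array([365.8, 162. ]), 28.1) 0.013
side0 turq (array([287.6, 251.1]), 28.3) 0.0131
side0 orange (array([297., 346.]), 28.4) 0.0131
```

Request:
send_rows(delta_pos=[[0, 0, 0], [0, 0, 0], [0, 0, 0], [0, 0, 0], [0, 0, 0], [0, 0, 0], [0, 0, 0], [0, 0, 0], [0, 0, 0], [0, 0, 0], [0, 0, 0], [0, 0, 0], [0, 0, 0], [0, 0, 0], [0, 0.92, 0], [0, 0.92, 0], [0, 0.92, 0], [0, 0.92, 0], [0, 0.92, 0], [0, 0.92, 0]], yaw=[-1, -1, -1, -1, -1, -1, -1, -1, -1, -1, -1, -1, -1, -1, 0, 0, 0, 0, 0, 0], fingers=[1, 1, 1, 1, 1, 1, 1, 1, 1, 1, 1, 1, 1, 1, 1, 1, 1, 1, 1, 1])

```text
t: 1.77
position: [0.3934, -0.4695, 0.4044]
ee_rot: [[0.0, 1.0, -0.0], [1.0, -0.0, 0.0], [0.0, -0.0, -1.0]]
force: [0.3, -1.0, 0.6]
finger_gap: 0.0854
gripper_force: 0.0
```

Request:
send_rows(delta_pos=[[0.92, 0, 0.1], [0.92, 0, 0.1], [0.92, 0, 0.1], [0.92, 0, 0.1], [0.92, 0, 0.1], [0.92, 0, 0.1], [0.92, 0, 0.1], [0.92, 0, 0.1], [0.92, 0, 0.1], [0.92, 0, 0.1], [0.92, 0, 0.1], [0.92, 0, 0.1], [0.92, 0, 0.1], [0.92, 0, 0.1], [0.92, 0, 0.1], [0.92, 0, 0.1], [0.92, 0, 0.1], [0.92, 0, 0.1], [0.5, 0, 0.1], [0, 0, 0]], yaw=[0, 0, 0, 0, 0, 0, 0, 0, 0, 0, 0, 0, 0, 0, 0, 0, 0, 0, 0, 0], fingers=[1, 1, 1, 1, 1, 1, 1, 1, 1, 1, 1, 1, 1, 1, 1, 1, 1, 1, 1, 1])

```text
t: 3.43
position: [0.3914, 0.2156, 0.3277]
ee_rot: [[-0.003, 1.0, -0.001], [1.0, 0.003, 0.0], [0.0, -0.001, -1.0]]
force: [0.2, 0.2, -0.3]
finger_gap: 0.0855
gripper_force: 0.0
```

Request:
send_rows(delta_pos=[[0.65, 0, 0], [0.6, 0, 0], [0, 0, 0], [0, 0, 0]], yaw=[0, 0, 0, 0], fingers=[1, 1, 1, 1])

```text
t: 3.77
position: [0.3918, 0.2628, 0.3284]
ee_rot: [[-0.001, 1.0, -0.001], [1.0, 0.001, -0.001], [-0.001, -0.001, -1.0]]
force: [0.2, -0.5, 0.2]
finger_gap: 0.0856
gripper_force: 0.0
```

```bash
cat >> m.py <<'E'
def wrist(name):
    i=env.camera_info("wrist"); p,d=env.snapshot("wrist"); cv2.imwrite(f"pics/{name}.png",p[:,:,::-1]); return i,p,d
def ray(i,u,v):
    K=i["intrinsics"]; a=np.array([(u-K[0][2])/K[0][0],(v-K[1][2])/K[1][1]]); th=np.hypot(*a)
    s=np.sin(th)/max(th,1e-9); R=np.array(i["R"]); return -R.T@i["t"], R.T@np.array([a[0]*s,a[1]*s,np.cos(th)])
def onz(i,u,v,z):
    c,r=ray(i,u,v); return c+r*(z-c[2])/r[2]
def blob(i,p,h0,h1,z,near=None,s=110):
    H=cv2.cvtColor(p,cv2.COLOR_RGB2HSV); m=((H[...,0]>=h0)&(H[...,0]<=h1)&(H[...,1]>s)&(H[...,2]>50)).astype(np.uint8)
    n,l,st,_=cv2.connectedComponentsWithStats(m)
    for k in range(1,n):
        if st[k,4]<60: continue
        v,u=np.nonzero(l==k); P=np.array([onz(i,a,b,z) for a,b in zip(u,v)]); print((h0,h1),"px",u.mean().round(),v.mean().round(),st[k,4],"enc",enc(P))
E
python3 - <<'E'
from m import *
print(env.get_obs()["position"]); i,p,d=wrist("w1")
print(i["intrinsics"],-np.array(i["R"]).T@i["t"])
blob(i,p,100,125,.047); blob(i,p,18,35,.037); blob(i,p,0,8,.023)
E
```

```text
[0.39175173 0.26276869 0.32839402]
[[297.31863964   0.         256.15744926]
 [  0.         297.31863964 195.55182933]
 [  0.           0.           1.        ]] [0.39142461 0.33873306 0.29759481]
(100, 125) px 256.0 190.0 1701 enc (array([391.5, 266.2]), 22.6)
(100, 125) px 508.0 369.0 172 enc (array([ 912.1, -108.5]), 76.4)
(18, 35) px 408.0 186.0 1254 enc (array([547.9, 267.2]), 37.2)
(18, 35) px 252.0 171.0 784 enc (array([390.3, 268.6]), 28.0)
(0, 8) px 261.0 170.0 563 enc (array([391.5, 266.7]), 33.4)
```

View pics/w1.png

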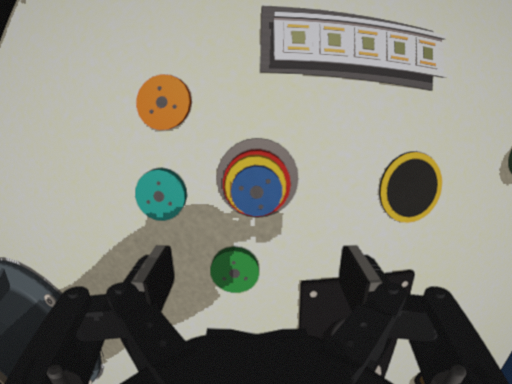

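The wrist picture shows the pile at (256,190), with blue centred at world (391.5, 266.2) mm, which matches the average of the two fixed cameras. Now I lower to the blue disc.

Request:
send_rows(delta_pos=[[0.09, 0, 0.7], [0, 0, 0.7], [0, 0, 0.7], [0, 0, 0.6], [0, 0, 0.3], [0, 0, 0], [0, 0, 0]], yaw=[0, 0, 0, 0, 0, 0, 0], fingers=[1, 1, 1, 1, 1, 1, 1])

```text
t: 4.4
position: [0.3918, 0.2652, 0.2088]
ee_rot: [[0.001, 1.0, -0.001], [1.0, -0.001, -0.001], [-0.001, -0.001, -1.0]]
force: [-0.1, 0.5, 0.7]
finger_gap: 0.0852
gripper_force: 0.0
```

Request:
send_rows(delta_pos=[[0, 0, 0], [0, 0, 0], [0, 0, 0], [0, 0, 0], [0, 0, 0], [0, 0, 0], [0, 0, 0], [0, 0, 0]], yaw=[0, 0, 0, 0, 0, 0, 0, 0], fingers=[0, 0, 0, 0, 0, 0, 0, 0])

```text
t: 5.07
position: [0.3922, 0.2662, 0.21]
ee_rot: [[0.0, 1.0, 0.002], [1.0, -0.0, 0.001], [0.001, 0.002, -1.0]]
force: [-3.5, -3.5, 17.1]
finger_gap: 0.0431
gripper_force: 58.3
```

Run:
```python
from m import *
p,d=env.snapshot("side"); cv2.imwrite("pics/s2.png",cv2.resize(p[200:330,210:350,::-1],None,fx=4,fy=4))
o=env.get_obs(); print(o["force"],o["torque"],o["finger_gap"],o["gripper_force"])
```

```text
[-3.85468395 -4.30228228 18.57471685] [-0.82404992  0.80977017  0.00174876] 0.043204177931021055 58.341429233551025
```

View pics/s2.png

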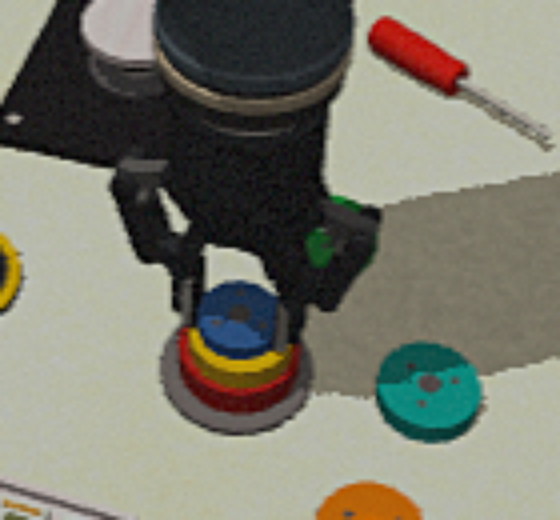

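Blue sits flat between the fingers at (238,318), and the tips are just touching the yellow disc. I lift it and carry it to the blue pad.

Request:
send_rows(delta_pos=[[0, 0, -0.1], [0, 0, -0.2], [0, 0, -0.5], [0, 0, -0.7], [0, 0, -0.7], [0, 0, -0.7], [-0.2, 0.06, 0], [-0.5, 0.14, 0], [-0.8, 0.22, 0], [-0.9, 0.25, 0], [-0.9, 0.25, 0], [-0.9, 0.25, 0], [-0.9, 0.25, 0], [-0.9, 0.25, 0], [-0.9, 0.25, 0], [-0.9, 0.25, 0], [-0.9, 0.25, 0], [-0.9, 0.25, 0], [-0.9, 0.25, 0], [-0.9, 0.25, 0]], yaw=[0, 0, 0, 0, 0, 0, 0, 0, 0, 0, 0, 0, 0, 0, 0, 0, 0, 0, 0, 0], fingers=[0, 0, 0, 0, 0, 0, 0, 0, 0, 0, 0, 0, 0, 0, 0, 0, 0, 0, 0, 0])

```text
t: 6.78
position: [0.5185, -0.1921, 0.3251]
ee_rot: [[0.0, 1.0, 0.0], [1.0, -0.0, -0.0], [-0.0, 0.0, -1.0]]
force: [0.0, 0.4, 0.8]
finger_gap: 0.043
gripper_force: 61.0
```

Request:
send_rows(delta_pos=[[-0.9, 0.25, 0], [-0.8, 0.25, 0], [-0.5, 0.2, 0], [-0.2, 0.1, 0], [0, 0, 0], [0, 0, 0], [0, 0, 0]], yaw=[0, 0, 0, 0, 0, 0, 0], fingers=[0, 0, 0, 0, 0, 0, 0])

```text
t: 7.37
position: [0.5503, -0.2849, 0.3249]
ee_rot: [[-0.001, 1.0, -0.0], [1.0, 0.001, 0.0], [0.0, -0.0, -1.0]]
force: [-0.4, -0.3, -0.1]
finger_gap: 0.0429
gripper_force: 61.0
```

Run:
```python
from m import *
print(env.get_obs()["position"]); i,p,d=wrist("w2")
for z in (.155,): blob(i,p,100,125,z)
blob(i,p,100,125,.005); blob(i,p,0,8,.005)
```

```text
[ 0.55029631 -0.28492704  0.32487311]
(100, 125) px 255.0 241.0 6143 enc (array([ 550.6, -270.3]), 41.3)
(100, 125) px 499.0 345.0 2032 enc (array([ 806.4, -405.8]), 102.9)
(100, 125) px 255.0 241.0 6143 enc (array([ 551.2, -336.4]), 85.8)
(100, 125) px 499.0 345.0 2032 enc (array([1082.9, -618.1]), 213.8)
(0, 8) px 138.0 215.0 1262 enc (array([ 415.8, -323.5]), 41.6)
```

View pics/w2.png

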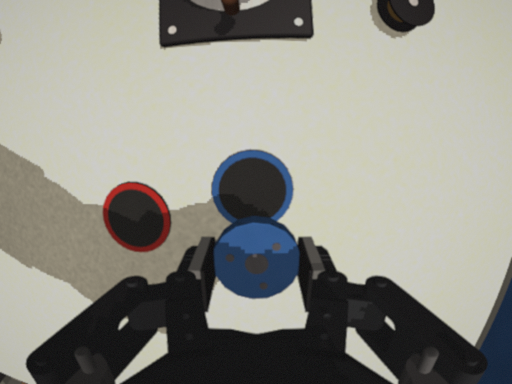

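The wrist view shows the blue disc held at about (257,258) and the blue pad at about (252,190).

Run:
```python
from m import *
i=env.camera_info("wrist")
for u,v,z in((212,188,.005),(293,188,.005),(252,150,.005),(252.5,189,.005),(257,259,.162),(214,258,.162),(299,258,.162),(257,298,.162)): print(u,v,onz(i,u,v,z).round(4))
```

```text
212 188 [ 0.5054 -0.289   0.005 ]
293 188 [ 0.5877 -0.2889  0.005 ]
252 150 [ 0.5461 -0.2504  0.005 ]
252.5 189 [ 0.5466 -0.2901  0.005 ]
257 259 [ 0.5506 -0.2827  0.162 ]
214 258 [ 0.5288 -0.2824  0.162 ]
299 258 [ 0.572  -0.2823  0.162 ]
257 298 [ 0.5507 -0.3074  0.162 ]
```

Request:
send_rows(delta_pos=[[-0.17, -0.1, 0.3], [0, 0, 0.7], [0, 0, 0.7], [0, 0, 0.7], [0, 0, 0.7], [0, 0, 0.3], [0, 0, 0.15], [0, 0, 0.05], [0, 0, 0], [0, 0, 0]], yaw=[0, 0, 0, 0, 0, 0, 0, 0, 0, 0], fingers=[0, 0, 0, 0, 0, 0, 0, 0, 0, 0])

```text
t: 8.25
position: [0.547, -0.2927, 0.1821]
ee_rot: [[-0.0, 1.0, 0.002], [1.0, 0.0, -0.001], [-0.001, 0.002, -1.0]]
force: [-0.2, 0.5, -0.3]
finger_gap: 0.0432
gripper_force: 61.0
```

Request:
send_rows(delta_pos=[[0, 0, 0.05], [0, 0, 0.05], [0, 0, 0], [0, 0, 0]], yaw=[0, 0, 0, 0], fingers=[0, 0, 0, 0])

```text
t: 8.58
position: [0.547, -0.293, 0.1781]
ee_rot: [[0.0, 1.0, 0.002], [1.0, -0.0, -0.001], [-0.001, 0.002, -1.0]]
force: [-1.1, 2.2, 12.4]
finger_gap: 0.0431
gripper_force: 62.4
```

Request:
send_rows(delta_pos=[[0, 0, 0], [0, 0, 0], [0, 0, 0], [0, 0, 0], [0, 0, 0], [0, 0, -0.5], [0, 0, -0.8], [0, 0, -0.8], [0, 0, -0.8], [0, 0, -0.8]], yaw=[0, 0, 0, 0, 0, 0, 0, 0, 0, 0], fingers=[1, 1, 1, 1, 1, 1, 1, 1, 1, 1])

```text
t: 9.42
position: [0.5463, -0.2926, 0.3263]
ee_rot: [[0.0, 1.0, -0.0], [1.0, -0.0, 0.0], [0.0, -0.0, -1.0]]
force: [0.7, 0.1, -0.7]
finger_gap: 0.0855
gripper_force: 0.0
```

Run:
```python
from m import *
print(env.get_obs()["position"]); i,p,d=wrist("w3")
blob(i,p,100,125,.015); blob(i,p,100,125,.005)
```

```text
[ 0.54626185 -0.29264708  0.32625877]
(100, 125) px 256.0 179.0 1459 enc (array([ 545.9, -288.9]), 39.4)
(100, 125) px 257.0 186.0 1547 enc (array([ 547.3, -293.2]), 23.6)
(100, 125) px 502.0 335.0 1405 enc (array([1063.5, -615.4]), 206.5)
(100, 125) px 256.0 179.0 1459 enc (array([ 545.9, -291.5]), 40.8)
(100, 125) px 257.0 186.0 1547 enc (array([ 547.3, -295.9]), 24.4)
(100, 125) px 502.0 335.0 1405 enc (array([1081.9, -629.6]), 213.8)
```

Request:
send_rows(delta_pos=[[0.9, -0.25, 0], [0.9, -0.25, 0], [0.9, -0.25, 0], [0.9, -0.25, 0], [0.9, -0.25, 0], [0.9, -0.25, 0], [0.9, -0.25, 0], [0.9, -0.25, 0], [0.9, -0.25, 0], [0.9, -0.25, 0], [0.9, -0.25, 0], [0.9, -0.25, 0], [0.9, -0.25, 0], [0.9, -0.25, 0], [0.9, -0.25, 0], [0.45, -0.12, 0], [0, 0, 0], [0, 0, 0], [0, 0, 0]], yaw=[0, 0, 0, 0, 0, 0, 0, 0, 0, 0, 0, 0, 0, 0, 0, 0, 0, 0, 0], fingers=[1, 1, 1, 1, 1, 1, 1, 1, 1, 1, 1, 1, 1, 1, 1, 1, 1, 1, 1])

```text
t: 11.05
position: [0.3919, 0.2649, 0.3245]
ee_rot: [[0.0, 1.0, -0.0], [1.0, -0.0, -0.0], [-0.0, -0.0, -1.0]]
force: [1.0, -0.7, -0.2]
finger_gap: 0.0856
gripper_force: 0.0
```

Run:
```python
from m import *
print(env.get_obs()["position"]); i,p,d=wrist("w4")
blob(i,p,18,35,.037); blob(i,p,0,8,.023)
```

```text
[0.39189257 0.26488208 0.32454406]
(18, 35) px 409.0 188.0 1269 enc (array([547.8, 268.1]), 37.3)
(18, 35) px 255.0 188.0 2758 enc (array([390.4, 268.4]), 28.2)
(0, 8) px 263.0 172.0 583 enc (array([391.9, 266.8]), 33.3)
```

View pics/w3.png

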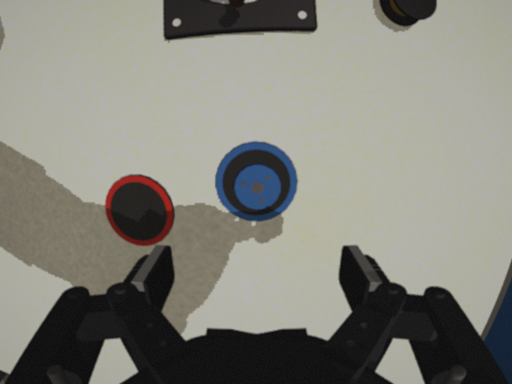

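Blue is on its pad at (257,186), within about 2 mm of centre. Yellow is still sitting concentrically on red, so I grip red and carry both together.

Request:
send_rows(delta_pos=[[0.05, 0, 0.5], [0, 0, 0.8], [0, 0, 0.8], [0, 0, 0.8], [0, 0, 0.5], [0, 0, 0.25], [0, 0, 0.04], [0, 0, 0], [0, 0, 0]], yaw=[0, 0, 0, 0, 0, 0, 0, 0, 0], fingers=[1, 1, 1, 1, 1, 1, 1, 1, 1])

```text
t: 11.85
position: [0.3924, 0.267, 0.1779]
ee_rot: [[0.001, 1.0, 0.001], [1.0, -0.001, 0.001], [0.001, 0.001, -1.0]]
force: [0.5, -0.6, 0.4]
finger_gap: 0.0853
gripper_force: 0.0
```

Request:
send_rows(delta_pos=[[0, 0, 0], [0, 0, 0], [0, 0, 0], [0, 0, 0], [0, 0, 0], [0, 0, 0]], yaw=[0, 0, 0, 0, 0, 0], fingers=[0, 0, 0, 0, 0, 0])

```text
t: 12.35
position: [0.3923, 0.2674, 0.1785]
ee_rot: [[0.0, 1.0, 0.002], [1.0, -0.0, 0.001], [0.001, 0.002, -1.0]]
force: [-3.4, -3.3, 15.7]
finger_gap: 0.064
gripper_force: 61.9
```

Request:
send_rows(delta_pos=[[0, 0, -0.05], [0, 0, -0.1], [0, 0, -0.2], [0, 0, -0.3], [0, 0, -0.4], [0, 0, -0.4], [0, 0, -0.4], [0, 0, -0.4], [0, 0, -0.3], [0, 0, -0.2], [0, 0, -0.1], [0, 0, -0.05], [0, 0, 0]], yaw=[0, 0, 0, 0, 0, 0, 0, 0, 0, 0, 0, 0, 0], fingers=[0, 0, 0, 0, 0, 0, 0, 0, 0, 0, 0, 0, 0])

```text
t: 13.43
position: [0.3919, 0.2672, 0.2931]
ee_rot: [[0.0, 1.0, 0.0], [1.0, -0.0, -0.0], [-0.0, 0.0, -1.0]]
force: [-0.7, 0.0, -3.0]
finger_gap: 0.0634
gripper_force: 66.5
```

Request:
send_rows(delta_pos=[[-0.1, 0.06, 0], [-0.2, 0.12, 0], [-0.3, 0.19, 0], [-0.3, 0.19, 0], [-0.3, 0.19, 0], [-0.3, 0.19, 0], [-0.3, 0.19, 0], [-0.3, 0.19, 0], [-0.3, 0.19, 0], [-0.3, 0.19, 0], [-0.3, 0.19, 0], [-0.3, 0.19, 0], [-0.3, 0.19, 0], [-0.3, 0.19, 0], [-0.3, 0.19, 0], [-0.2, 0.13, 0], [-0.1, 0.06, 0], [0, 0, 0], [0, 0, 0]], yaw=[0, 0, 0, 0, 0, 0, 0, 0, 0, 0, 0, 0, 0, 0, 0, 0, 0, 0, 0], fingers=[0, 0, 0, 0, 0, 0, 0, 0, 0, 0, 0, 0, 0, 0, 0, 0, 0, 0, 0])

```text
t: 15.02
position: [0.5053, 0.0871, 0.2929]
ee_rot: [[0.001, 1.0, -0.001], [1.0, -0.001, 0.0], [0.0, -0.001, -1.0]]
force: [0.2, -0.4, -2.5]
finger_gap: 0.0636
gripper_force: 66.5
```

Run:
```python
from m import *
print(env.get_obs()["position"]); i,p,d=wrist("w5")
blob(i,p,18,35,.1605); blob(i,p,0,8,.1465)
p,d=env.snapshot("side"); cv2.imwrite("pics/s5.png",cv2.resize(p[120:270,190:340,::-1],None,fx=3,fy=3))
```

```text
[0.50527388 0.08714294 0.29288531]
(18, 35) px 326.0 29.0 1256 enc (array([529.7, 200.5]), 16.4)
(18, 35) px 254.0 275.0 10158 enc (array([503.3,  96. ]), 27.5)
(0, 8) px 261.0 226.0 2562 enc (array([505.9,  96.1]), 30.7)
(0, 8) px 109.0 273.0 940 enc (array([431.9,  86.2]), 16.7)
```

View pics/w5.png

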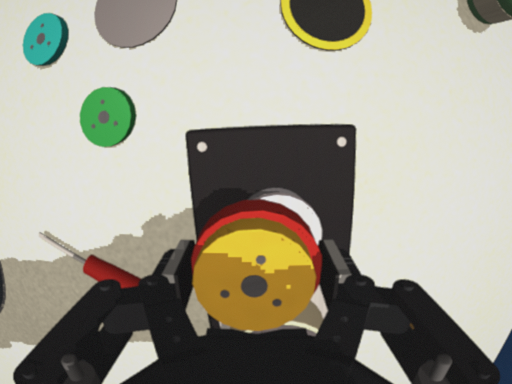

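The wrist view shows yellow still on red at (255,283), with the outrigger beneath and to the right at about (300,215), as expected.

Request:
send_rows(delta_pos=[[-0.15, 0.1, 0], [-0.3, 0.18, 0], [-0.14, 0.1, 0], [0, 0, 0.1], [0, 0, 0.2], [0, 0, 0.3], [0, 0, 0.3], [0, 0, 0.3], [0, 0, 0.2], [0, 0, 0.15], [0, 0, 0.08], [0, 0, 0], [0, 0, 0]], yaw=[0, 0, 0, 0, 0, 0, 0, 0, 0, 0, 0, 0, 0], fingers=[0, 0, 0, 0, 0, 0, 0, 0, 0, 0, 0, 0, 0])

```text
t: 16.2
position: [0.5207, 0.0637, 0.2281]
ee_rot: [[0.0, 1.0, 0.0], [1.0, -0.0, 0.0], [0.0, 0.0, -1.0]]
force: [0.8, 0.3, -3.4]
finger_gap: 0.0636
gripper_force: 66.6
```

Request:
send_rows(delta_pos=[[0, 0, 0.04], [0, 0, 0.02], [0, 0, 0]], yaw=[0, 0, 0], fingers=[0, 0, 0])

```text
t: 16.45
position: [0.5207, 0.0636, 0.2256]
ee_rot: [[0.0, 1.0, 0.0], [1.0, -0.0, 0.0], [0.0, 0.0, -1.0]]
force: [-0.2, -0.5, -2.4]
finger_gap: 0.0634
gripper_force: 66.6
```

Request:
send_rows(delta_pos=[[0, 0, 0.04], [0, 0, 0], [0, 0, 0]], yaw=[0, 0, 0], fingers=[0, 0, 0])

```text
t: 16.7
position: [0.5206, 0.0636, 0.2239]
ee_rot: [[0.0, 1.0, -0.0], [1.0, -0.0, 0.0], [0.0, -0.0, -1.0]]
force: [0.1, 0.1, -3.3]
finger_gap: 0.0634
gripper_force: 66.6
```

Request:
send_rows(delta_pos=[[0, 0, 0.04], [0, 0, 0], [0, 0, 0]], yaw=[0, 0, 0], fingers=[0, 0, 0])

```text
t: 16.95
position: [0.5206, 0.0636, 0.2235]
ee_rot: [[0.0, 1.0, 0.001], [1.0, -0.0, 0.0], [0.0, 0.001, -1.0]]
force: [-8.4, -1.1, 21.9]
finger_gap: 0.0634
gripper_force: 69.1
```

Contact. I release, lift and check the stack.

Request:
send_rows(delta_pos=[[0, 0, -0.02], [0, 0, 0], [0, 0, 0], [0, 0, 0], [0, 0, 0], [0, 0, 0], [0, 0, -0.5], [0, 0, -0.8], [0, 0, -0.8], [0, 0, -0.8], [-0.9, 0, 0], [0, 0, 0], [0, 0, 0]], yaw=[0, 0, 0, 0, 0, 0, 0, 0, 0, 0, 0, 0, 0], fingers=[1, 1, 1, 1, 1, 1, 1, 1, 1, 1, 1, 1, 1])

```text
t: 18.03
position: [0.5206, 0.0266, 0.3392]
ee_rot: [[0.002, 1.0, 0.0], [1.0, -0.002, -0.0], [-0.0, 0.0, -1.0]]
force: [-0.0, 0.4, 0.0]
finger_gap: 0.0852
gripper_force: 0.0
```

Run:
```python
from m import *
print(env.get_obs()["position"]); i,p,d=wrist("w6")
blob(i,p,18,35,.082); blob(i,p,0,8,.068)
# fit white outrigger/stage? save for view
```

```text
[0.52064748 0.02656897 0.3392493 ]
(18, 35) px 304.0 1.0 61 enc (array([557.6, 189.6]), 10.1)
(18, 35) px 255.0 157.0 3724 enc (array([519.5,  63.9]), 27.9)
(18, 35) px 393.0 267.0 85 enc (array([653.3, -40. ]), 9.9)
(0, 8) px 261.0 158.0 813 enc (array([520.4,  61.1]), 33.3)
(0, 8) px 110.0 210.0 1166 enc (array([381.5,  16.2]), 30.8)
```

View pics/w6.png

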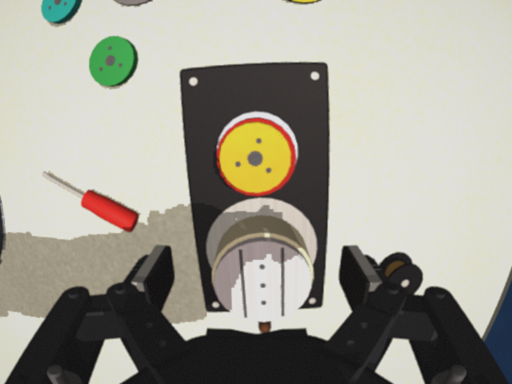

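The wrist view shows the stack at (256,157), with a white sliver of the outrigger's top along its upper right edge. The stage top is at about (263,270). I check the offsets and the stage centre.

Run:
```python
from m import *
i=env.camera_info("wrist")
from m import *
p=cv2.imread("pics/w6.png"); H=cv2.cvtColor(p,cv2.COLOR_BGR2HSV)
m=(H[...,1]<35)&(H[...,2]>150); m[:105]=0; m[196:]=0; m[:,:212]=0; m[:,303:]=0
# outrigger sliver: bright grey pixels adjacent to dark board, outermost per angle about (256,157)
v,u=np.nonzero(m); P=np.array([onz(i,a,b,.05) for a,b in zip(u,v)]); print(len(P),P.min(0),P.max(0))
c0=np.array([.5205,.063]); r=np.hypot(*(P[:,:2]-c0).T); an=np.degrees(np.arctan2(*(P[:,:2]-c0).T[::-1])).round(-1)
E_=np.array([P[an==a][r[an==a].argmax()] for a in np.unique(an)]); print(circ(E_),len(E_)); 
for a,b in((214,272),(313,272),(263,218)): print(onz(i,a,b,.082).round(4))
```

```text
497 [0.48603863 0.06098196 0.05      ] [0.55640232 0.09938021 0.05      ]
(array([0.52100903, 0.06433534]), np.float64(0.035558269109647336)) 18
[ 0.4827 -0.0369  0.082 ]
[ 0.5712 -0.0374  0.082 ]
[0.5259 0.0151 0.082 ]
```

Request:
send_rows(delta_pos=[[0.95, -0.06, 0], [0.95, -0.06, 0], [0.95, -0.06, 0], [0.95, -0.06, 0], [0.95, -0.06, 0], [0.95, -0.06, 0], [0.95, -0.06, 0], [0.95, -0.06, 0], [0.95, -0.06, 0], [0.92, -0.06, 0], [0, 0, 0], [0, 0, 0], [0, 0, 0], [0, 0, 0], [0, 0, 0], [0, 0, 0], [0, 0, 0], [0, 0, 0], [0, 0, 0], [0, 0, 0]], yaw=[0, 0, 0, 0, 0, 0, 0, 0, 0, 0, -1, -1, -1, -1, -1, -1, -1, -1, -1, -1], fingers=[1, 1, 1, 1, 1, 1, 1, 1, 1, 1, 1, 1, 1, 1, 1, 1, 1, 1, 1, 1])

```text
t: 19.75
position: [0.4961, 0.4071, 0.3381]
ee_rot: [[-0.769, 0.639, -0.001], [0.639, 0.769, -0.001], [0.0, -0.001, -1.0]]
force: [-0.1, -0.1, -0.5]
finger_gap: 0.0854
gripper_force: 0.0
```

Request:
send_rows(delta_pos=[[0, 0, 0], [0, 0, 0], [0, 0, 0], [0, 0, 0], [0, 0, 0], [0, 0, 0], [0, 0, 0], [0, 0, 0], [0, 0, 0], [0, 0, 0]], yaw=[-1, -1, -1, -1, -1, -1, -1, -1, 0, 0], fingers=[1, 1, 1, 1, 1, 1, 1, 1, 1, 1])

```text
t: 20.58
position: [0.4963, 0.4069, 0.3384]
ee_rot: [[-1.0, 0.002, -0.001], [0.002, 1.0, -0.001], [0.001, -0.001, -1.0]]
force: [-0.7, 0.8, -0.8]
finger_gap: 0.0853
gripper_force: 0.0
```

Run:
```python
from m import *
print(env.get_obs()["position"]); i,p,d=wrist("w7")
K=i["intrinsics"]; c=-np.array(i["R"]).T@i["t"]; print("cam",c)
# depth along axis -> points for the carrier (z above stand)
v,u=np.mgrid[0:384,0:512]; a=(u-K[0][2])/K[0][0]; b=(v-K[1][2])/K[1][1]; th=np.hypot(a,b)+1e-9
r=np.stack([a/th*np.tan(th),b/th*np.tan(th),np.ones_like(a)],-1)*d[...,None]
W=(r-np.array(i["t"]))@np.array(i["R"])
m=(d>0)&(W[...,2]>.014)&(W[...,2]<.035)&(abs(W[...,1]-.405)<.06)&(abs(W[...,0]-.497)<.13)
Q=W[m]; print(len(Q),np.percentile(Q,[1,50,99],axis=0).round(4),cv2.minAreaRect((Q[:,:2]*1000).astype(np.float32)))
```

```text
[0.49625799 0.40689166 0.33842703]
cam [0.42161315 0.4086149  0.3077285 ]
7960 [[0.4084 0.3843 0.0187]
 [0.4876 0.407  0.022 ]
 [0.5857 0.4294 0.0271]] ((497.68206787109375, 406.9607849121094), (181.15846252441406, 46.45009994506836), 0.22501079738140106)
```

View pics/w7.png

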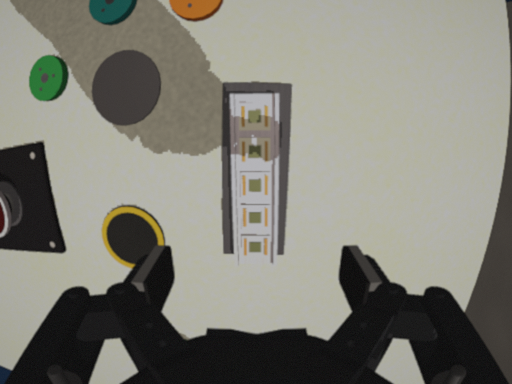

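The carrier lies right way up at (255,180), centred in world at (497, 407) mm, and the tool is already over its middle. I descend and grip.

Request:
send_rows(delta_pos=[[0, 0, 0.5], [0, 0, 0.8], [0, 0, 0.8], [0, 0, 0.8], [0, 0, 0.5], [0, 0, 0.3], [0, 0, 0.1], [0, 0, 0.03], [0, 0, 0], [0, 0, 0]], yaw=[0, 0, 0, 0, 0, 0, 0, 0, 0, 0], fingers=[1, 1, 1, 1, 1, 1, 1, 1, 1, 1])

```text
t: 21.47
position: [0.4971, 0.4068, 0.1871]
ee_rot: [[-1.0, 0.001, 0.001], [0.001, 1.0, 0.001], [-0.001, 0.001, -1.0]]
force: [-0.8, -0.0, 1.4]
finger_gap: 0.0855
gripper_force: 0.0
```

Request:
send_rows(delta_pos=[[0, 0, 0], [0, 0, 0], [0, 0, 0], [0, 0, 0], [0, 0, 0], [0, 0, 0], [0, 0, 0], [0, 0, 0]], yaw=[0, 0, 0, 0, 0, 0, 0, 0], fingers=[0, 0, 0, 0, 0, 0, 0, 0])

```text
t: 22.13
position: [0.4969, 0.4066, 0.1867]
ee_rot: [[-1.0, 0.0, 0.001], [0.0, 1.0, 0.001], [-0.001, 0.001, -1.0]]
force: [-2.3, -1.7, 7.6]
finger_gap: 0.0444
gripper_force: 62.0
```

Request:
send_rows(delta_pos=[[0, 0, -0.05], [0, 0, -0.1], [0, 0, -0.2], [0, 0, -0.4], [0, 0, -0.5], [0, 0, -0.6], [0, 0, -0.6], [0, 0, -0.5], [0, 0, -0.4], [0, 0, -0.3], [0, 0, -0.1], [0, 0, 0]], yaw=[0, 0, 0, 0, 0, 0, 0, 0, 0, 0, 0, 0], fingers=[0, 0, 0, 0, 0, 0, 0, 0, 0, 0, 0, 0])

```text
t: 23.13
position: [0.4969, 0.4066, 0.3373]
ee_rot: [[-1.0, 0.0, 0.002], [0.0, 1.0, 0.001], [-0.002, 0.001, -1.0]]
force: [0.7, 0.3, -1.8]
finger_gap: 0.0442
gripper_force: 61.4
```

Request:
send_rows(delta_pos=[[0, -0.2, 0], [-0.03, -0.4, 0], [-0.04, -0.6, 0], [-0.04, -0.6, 0], [-0.04, -0.6, 0], [-0.04, -0.6, 0], [-0.04, -0.6, 0], [-0.04, -0.6, 0], [-0.04, -0.6, 0], [-0.04, -0.6, 0], [-0.04, -0.6, 0], [-0.04, -0.6, 0], [-0.04, -0.6, 0], [-0.04, -0.6, 0], [-0.04, -0.6, 0], [-0.04, -0.6, 0], [-0.04, -0.6, 0], [-0.03, -0.3, 0], [0, -0.1, 0], [0, 0, 0]], yaw=[0, 0, 0, 0, 0, 0, 0, 0, 0, 0, 0, 0, 0, 0, 0, 0, 0, 0, 0, 0], fingers=[0, 0, 0, 0, 0, 0, 0, 0, 0, 0, 0, 0, 0, 0, 0, 0, 0, 0, 0, 0])

```text
t: 24.8
position: [0.5227, 0.0057, 0.3354]
ee_rot: [[-1.0, 0.002, -0.001], [0.002, 1.0, 0.0], [0.001, 0.0, -1.0]]
force: [-0.5, -0.5, -1.8]
finger_gap: 0.0443
gripper_force: 61.5
```

Request:
send_rows(delta_pos=[[0, 0, 0], [0, 0, 0], [0, 0, 0], [0, 0, 0], [0, 0, 0], [0, 0, 0], [0, 0, 0], [0, 0, 0], [0, 0, 0], [0, 0, 0], [0, 0, 0], [0, 0, 0], [0, 0, 0], [0, 0, 0], [0, 0, 0], [0, 0, 0], [0, 0, 0], [0, 0, 0], [0, 0, 0], [0, 0, 0]], yaw=[0.4, 0.8, 1, 1, 1, 1, 1, 1, 1, 1, 1, 1, 1, 1, 1, 1, 1, 1, 0.4, 0], fingers=[0, 0, 0, 0, 0, 0, 0, 0, 0, 0, 0, 0, 0, 0, 0, 0, 0, 0, 0, 0])

```text
t: 26.47
position: [0.5228, 0.0076, 0.3356]
ee_rot: [[-0.034, 0.999, -0.001], [0.999, 0.034, 0.0], [0.0, -0.001, -1.0]]
force: [-0.7, 0.0, -1.2]
finger_gap: 0.0445
gripper_force: 61.5
```

Run:
```python
from m import *
o=env.get_obs(); print(o["position"],o["ee_rot"]); i,p,d=wrist("w8")
p,d=env.snapshot("side"); cv2.imwrite("pics/s8.png",cv2.resize(p[60:280,150:370,::-1],None,fx=2.5,fy=2.5))
```

```text
[0.52282571 0.0075526  0.3355991 ] [[-3.40840079e-02  9.99418834e-01 -5.24311073e-04]
 [ 9.99418929e-01  3.40841538e-02  2.71999363e-04]
 [ 2.89711985e-04 -5.14735583e-04 -9.99999826e-01]]
```

View pics/s8.png

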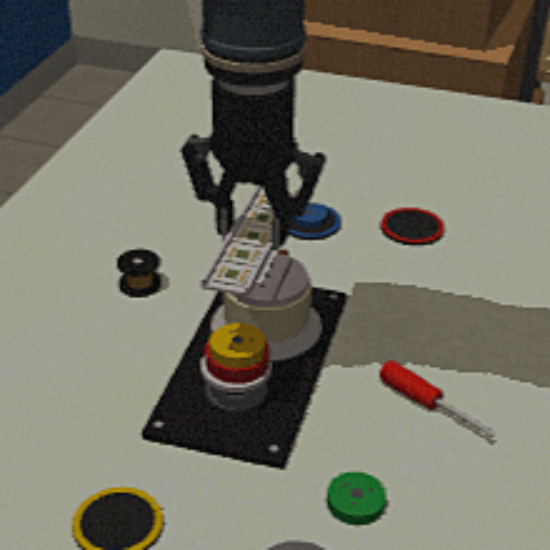

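The side view shows the carrier level in the gripper at (245,240), above the stage and the stack. I lower it.

Request:
send_rows(delta_pos=[[-0.04, 0, 0.1], [0, 0, 0.2], [0, 0, 0.3], [0, 0, 0.4], [0, 0, 0.4], [0, 0, 0.3], [0, 0, 0.15], [0, 0, 0.08], [0, 0, 0.03], [0, 0, 0], [0, 0, 0]], yaw=[0, 0, 0, 0, 0, 0, 0, 0, 0, 0, 0], fingers=[0, 0, 0, 0, 0, 0, 0, 0, 0, 0, 0])

```text
t: 27.48
position: [0.5233, 0.0048, 0.258]
ee_rot: [[-0.035, 0.999, 0.001], [0.999, 0.035, 0.0], [-0.0, 0.001, -1.0]]
force: [0.4, 0.0, -1.3]
finger_gap: 0.0443
gripper_force: 61.5
```

Request:
send_rows(delta_pos=[[0, 0, 0.04], [0, 0, 0.02], [0, 0, 0], [0, 0, 0]], yaw=[0, 0, 0, 0], fingers=[0, 0, 0, 0])

```text
t: 27.82
position: [0.5231, 0.0048, 0.2552]
ee_rot: [[-0.035, 0.999, 0.0], [0.999, 0.035, 0.0], [0.0, 0.0, -1.0]]
force: [0.7, -0.3, -1.8]
finger_gap: 0.0443
gripper_force: 61.5
```

Request:
send_rows(delta_pos=[[0, 0, 0.04], [0, 0, 0], [0, 0, 0]], yaw=[0, 0, 0], fingers=[0, 0, 0])

```text
t: 28.07
position: [0.523, 0.0048, 0.2534]
ee_rot: [[-0.035, 0.999, -0.0], [0.999, 0.035, -0.0], [-0.0, -0.0, -1.0]]
force: [-0.4, -0.3, -0.6]
finger_gap: 0.0443
gripper_force: 61.5
```

Request:
send_rows(delta_pos=[[0, 0, 0.03], [0, 0, 0], [0, 0, 0]], yaw=[0, 0, 0], fingers=[0, 0, 0])

```text
t: 28.32
position: [0.5231, 0.0048, 0.2526]
ee_rot: [[-0.035, 0.999, 0.0], [0.999, 0.035, -0.0], [-0.0, 0.0, -1.0]]
force: [-1.6, -0.9, 4.5]
finger_gap: 0.0443
gripper_force: 62.2
```

Contact. I release, lift and verify.

Request:
send_rows(delta_pos=[[0, 0, 0], [0, 0, 0], [0, 0, 0], [0, 0, 0], [0, 0, 0], [0, 0, 0], [0, 0, -0.2], [0, 0, -0.5], [0, 0, -0.8], [0, 0, -0.8], [-0.9, 0, -0.3], [-0.9, 0, 0], [0, 0, 0], [0, 0, 0]], yaw=[0, 0, 0, 0, 0, 0, 0, 0, 0, 0, 0, 0, 0, 0], fingers=[1, 1, 1, 1, 1, 1, 1, 1, 1, 1, 1, 1, 1, 1])

```text
t: 29.48
position: [0.5255, -0.0685, 0.357]
ee_rot: [[-0.032, 0.999, 0.001], [0.999, 0.032, -0.0], [-0.0, 0.001, -1.0]]
force: [-0.3, 0.1, 0.6]
finger_gap: 0.0851
gripper_force: 0.0
```

Run:
```python
from m import *
print(env.get_obs()["position"]); i,p,d=wrist("w9")
for n in("scene","side"):
    i=env.camera_info(n); p,d=env.snapshot(n); W=world(n,d,i)
    m=(d>0)&(W[...,2]>.084)&(W[...,2]<.10)&(abs(W[...,0]-.522)<.06)&(abs(W[...,1]-.006)<.12); Q=W[m]
    A=np.c_[Q[:,:2],np.ones(len(Q))]; s=np.linalg.lstsq(A,Q[:,2],rcond=None)[0]
    print(n,len(Q),cv2.minAreaRect((Q[:,:2]*1000).astype(np.float32)),"slope",s[:2],"z",Q[:,2].mean())
    cv2.imwrite(f"pics/{n}9.png",cv2.resize(p[100:250,150:350,::-1],None,fx=4,fy=4))
```

```text
[ 0.52550611 -0.068546    0.35696842]
scene 883 ((534.3345336914062, 3.3815536499023438), (183.91058349609375, 83.02055358886719), 86.94501495361328) slope [2.42982659e-05 2.23191691e-03] z 0.08839681394536501
side 747 ((520.76025390625, 4.655326843261719), (46.62896728515625, 182.91278076171875), 2.1015992164611816) slope [-0.00710248  0.00067686] z 0.08752475105747487
```

View pics/side9.png

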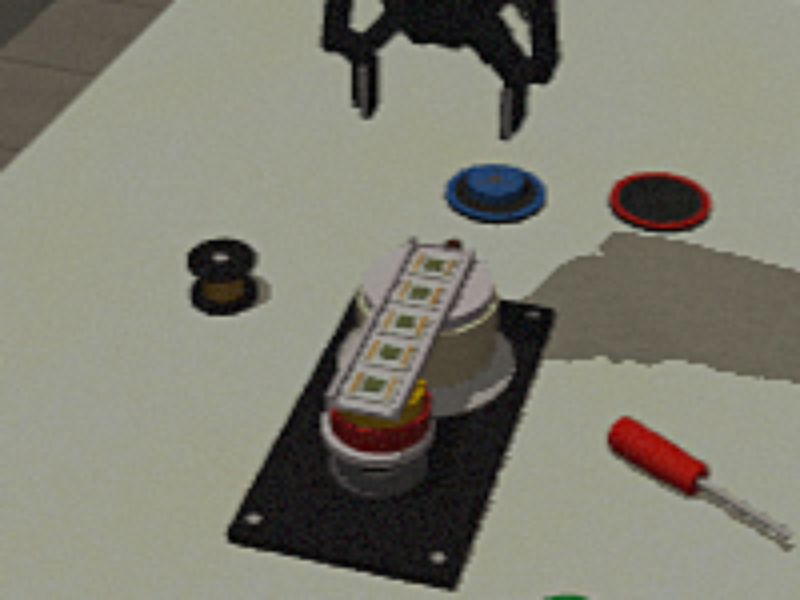

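View pics/w9.png

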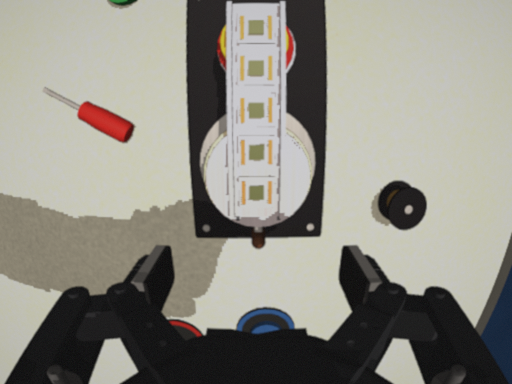

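Both views agree: the carrier lies level across the stage and the stack, aligned and about 1.5 mm from the midpoint. Blue is on its pad and the spool has not moved. I hand in.

```bash
python3 -c "
from rig import env
print(env.hand_in())"
```

```text
the job is handed in; nothing more can be done
None
```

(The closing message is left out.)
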